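Turn a lidded baking tin round the post and park it in the loading fence

TASK

The square lidded tin lies a quarter turn wrong for the oven: slide it along the table against the fixed post with the ball top and push on its near end so that it swings round the post by a quarter turn, bringing the folded lip of its lid to the robot's side. Then slide it fully home into the corner of the fence, flat against both the rail and the end stop. Push gently, without ramming it into the post or fence, keep it flat on the table, and leave the other utensils where they are.

Things in the scene. Friction and masses are not known exactly. Their poses are not given: they have to be found in the camera images.
- fence: Fixed steel fence on the table: two bars 28 mm high, 16 mm thick, forming a corner (rail and end stop), open to the robot's side and to the right. Origin on the table, under the axis of the post; x points away from the robot (fence yaw up to about 12 degrees), y to the left along the rail, z up.
- rail (a point): Middle of the rail's inner face, at its top edge. The rail runs along the fence's y from y = 30 to 176 mm; its inner face looks to -x (the robot) and is at x = -12 mm, in line with the near side of the post.
- stop (a point): Middle of the end stop's inner face, at its top edge. The end stop runs along the fence's x from x = -118 to +4 mm; its inner face looks to -y (right) and is at y = 160 mm.
- home (a point): Point on the table where the tin's origin is when the tin is home against rail and end stop: fence x = -67, y = 105 mm. The tin's axes are then parallel to the fence's.
- post: Fixed upright steel post, 24 mm in diameter, with a black ball on top, 64 mm high in all. Same origin and axes as the fence; 18 mm of clear gap between it and the right-hand end of the rail.
- tin: Loose closed square tin, 110 x 110 mm, 45 mm high, 0.4 to 0.85 kg, sliding with a few N. Origin: centre of underside, z up; the lid's lip is along its -x side. Starts right of the post, x axis roughly along the fence's +y, the post opposite the farther half of its left face. Must end with x along the fence's +x: a quarter turn clockwise seen from above.
- tin_lip (a point): Centre of the top of the lid's folded lip, a flat bar 96 x 16 mm that stands 3.5 mm above the lid; 44 mm to -x of the tin's centre, 48.5 mm above its underside.
- shaker: Bystander: aluminium shaker, 58 mm in diameter, 84 mm high, upright; origin at the centre of its underside. Beyond the fence.
- cutter: Bystander: steel ring cutter, 68 mm in diameter, 35 mm high; origin at the centre of its underside. Beyond the fence.
- bowl: Bystander: white bowl, 100 mm in diameter, 45 mm high; origin at the centre of its underside. To the left of the end stop.
There are look-alikes about, which are no part of the job. Leave any pink look-alike of the tin alone.

How it is judged:
By the outcome, as a careful person would: the job done as asked, in the order asked, and still so for the second after the job is handed in, with the robot touching nothing.
It also fails if it takes over 64 s, if anything falls off the work surface, if the arm or the gripper's body presses on something with over 40 N, if the wrist force passes 120 N, or if a joint passes its speed limit or range.

ROBOT

A 6-joint arm with a two-finger parallel gripper is mounted at the origin on the work surface. World frame = base frame: x ahead of the robot, y to its left, z up, the work surface at z = 0. Lengths are in mm, angles in rad, forces in N, time in s.
With the tool pointing down it reaches from about 350 to 725 mm from the base axis. Payload 4.3 kg.
Tool frame: the origin (TCP) lies on the front face of the gripper's body, between the roots of the fingers; the fingertips stand 73 mm ahead of it and the grasp point (between the pads) lies 54 mm ahead of it (env.tips_ahead is the distance from the TCP to the fingertips, in mm); x points along the fingers, z is the direction in which the jaws open and shut, and the axes are right-handed (so a half turn about x gives the same grasp; the last joint's range is limited). The gripper opens to 85 mm and grips with 20 to 120 N. Pads are 22 mm wide; open, the fingers measure 114 mm over their backs; the gripper's body (76 mm by 85 mm) begins 54 mm behind the grasp point. The pads swing forward as they close: fully open they stand 13 mm farther back than shut.
Start: joints at [-1.406, 0.377, 0.081, 1.274, 0, 1.46], TCP at [156.037, -553.454, 303.929] pointing down, gripper open.
Joint ranges: [-2.72, 2.72], [-0.84, 1.66], [-1.02, 1.22], [-1.77, 2.12], [-1.37, 1.28], [-3.14, 3.14]. Speed limits (rad/s): [2.57, 2.57, 3.14, 3.14, 3.14, 3.14].

INTERFACE

Orientations are given as [roll, pitch, yaw] about the fixed x, y, z axes, in that order (R = Rz(yaw) Ry(pitch) Rx(roll)).
In Python, from cell import env gives the robot as it stands.
- The arm moves only by the shell command python3 -m jog 'ROWS'. ROWS is JSON, one flat list of numbers, 5 for each row, row after row: the opening, from -1 (shut) to 1 (fully open), then the shift along the tool's x, y, z in mm, then the turn about the tool's x in degrees. In form: [grip, tx, ty, tz, spin, grip, tx, ty, tz, spin, ...]. A call has exactly 5 rows; each row shifts and turns the commanded pose from where the row before left it, along the tool's axes as they then stand; what a row does not reach is not made up. A row lasts 1/12 s, in which the tool goes at most 41.7 mm and 7.16 degrees, less where a joint would pass 70% of its speed; a pose out of reach is approached as far as the arm can. A call is refused whole if a number of a shift passes 41.7 or a number of a turn 7.16, either way. A call with a gripper value outside its range is refused whole. The fingers move at their own pace and stop on an object; the grip force is fixed at half the most. Time passes only in rows, so rows that do not move let the fingers close, or fill a call up. It gives the time, the measured TCP pose, the force and the opening at its end, in the units of the state.
- env.sense(): the state, without advancing time (a new reading comes with each control period).
- env.read_camera(name): name is "side" or "top" or "wrist"; returns the picture (480x640x3 uint8, blue, green, red); there is no depth.
- env.calibration(name): a dict with "fx", "fy", "cx", "cy" (pixels), "R" (3x3) and "t" (3): a world point X has camera coordinates R X + t. Camera axes: x right, y down, z forward; pixel columns grow to the right and rows downward; lengths in mm; the calibration is good to about 2 mm. The wrist camera is an equidistant fisheye: a pixel r from the principal point sees the ray r / f radians off the axis. A picture is of the moment at which its call begins: read the wrist's pose just before it. calibration takes no time and is no camera call; for the wrist camera it gives the pose at the moment of the call.
- env.finish_job(): hands the job in, once; it reports no verdict.
The state is a dict: "time": time; "qpos": joint angles; "qd": joint speeds; "tau": joint torques, N m; "ee_pos": TCP position; "ee_rot": TCP orientation; "wrist_force": force on the tool from outside, world axes, zero at the start; "moment": the same for the moment, N m; "gripper_width": opening from 0.0 (shut) to 1.0 (fully open).
Only numpy, scipy, OpenCV 4.12 (cv2) and the standard library are available. Lean on these libraries where they do the work, as an engineer would, in place of code of your own. Each camera call takes 0.05 s, during which the arm holds its last target.

## Working session

There is one attempt and no reset: what is moved stays moved. The work goes in short steps, Python scripts to look and compute and a shell command to move; the robot and the scene stay as the last step left them, time stands still between calls to the robot, and variables do not carry over. Pictures are saved under pics/ and viewed, and the job is handed in when it is done.

```bash
ls; mkdir -p pics; python3 - <<'E'
from cell import env
import cv2
s=env.sense(); print({k:s[k] for k in('time','ee_pos','ee_rot','wrist_force','gripper_width')})
for n in('top','side','wrist'):
    c=env.calibration(n); print(n,c)
    cv2.imwrite(f'pics/{n}0.png',env.read_camera(n))
E
```

```text
pics
{'time': 0.0, 'ee_pos': array([ 155.94936029, -552.94312096,  302.96226931]), 'ee_rot': array([3.02310967, 1.56880992, 1.72709421]), 'wrist_force': array([-0.58167705,  0.24296728,  0.35644171]), 'gripper_width': 0.9949543380635535}
top {'fx': 456.0894729783521, 'fy': 456.0894729783521, 'cx': 326.3939763962003, 'cy': 233.99365919168304, 'R': array([[-0.02069942, -0.99970592,  0.01263363],
       [-0.98827205,  0.0185472 , -0.15157292],
       [ 0.15129403, -0.01562293, -0.98836534]]), 't': array([ 61.08912848, 563.99816211, 752.64404955])}
side {'fx': 624.6642120086783, 'fy': 624.6642120086783, 'cx': 318.12737628972974, 'cy': 229.59188611378508, 'R': array([[-0.6829158 , -0.7304075 , -0.01144122],
       [-0.43004582,  0.41464582, -0.80195351],
       [ 0.59049691, -0.54274647, -0.59727688]]), 't': array([423.04309517, 257.33116218, 841.4673332 ])}
wrist {'fx': 371.64829954431775, 'fy': 371.64829954431775, 'cx': 317.9808819747886, 'cy': 242.81766987080204, 'R': array([[ 0.27272538, -0.96208758, -0.00288906],
       [-0.92025004, -0.26173918,  0.2909166 ],
       [-0.28064343, -0.07668168, -0.95674405]]), 't': array([-573.64291796,  -39.22251742,  380.19335843])}
```

View pics/top0.png

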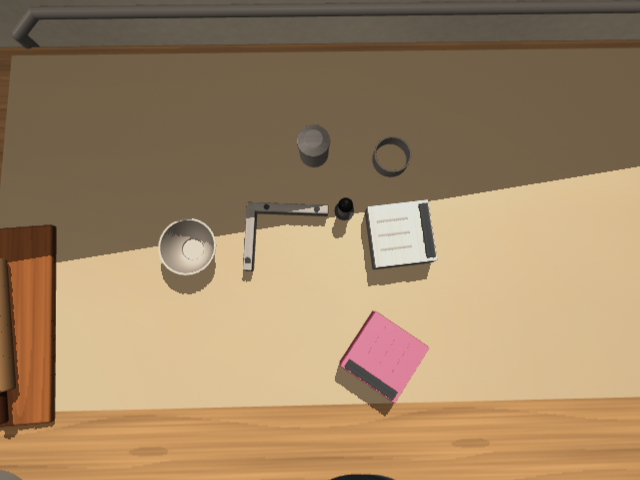

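View pics/side0.png

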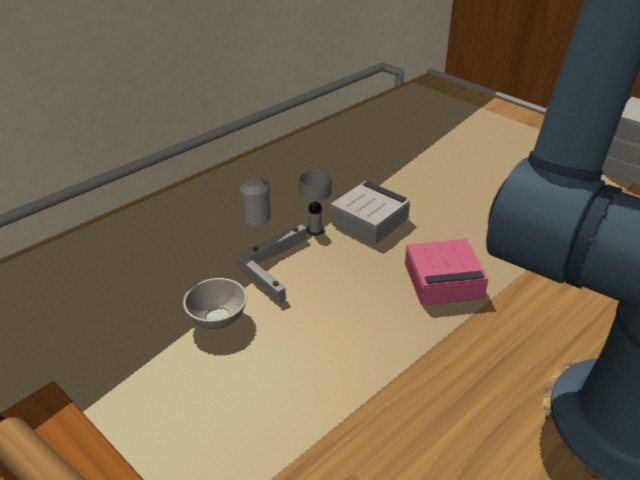

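View pics/wrist0.png

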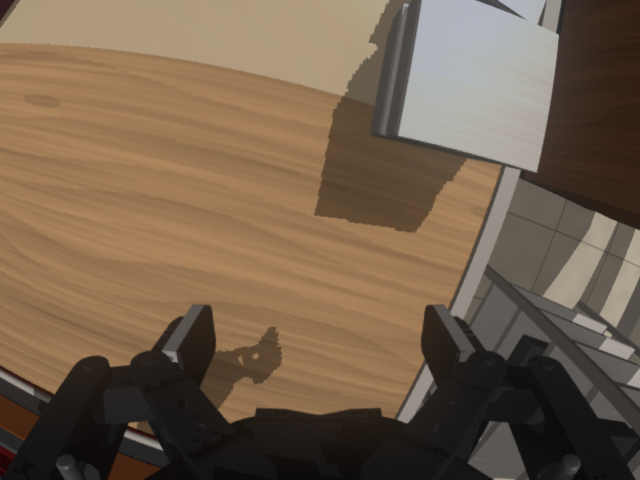

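The top view shows the candidates: a white tin at about (401,234) with a dark lip on its right, and a pink look-alike at (384,356). The post is at (345,208), the rail runs (255,208)-(327,210), and the end stop is at (249,240). I choose the white tin and will check it in a close crop.

```bash
cat > h.py <<'E'
from cell import env
import numpy as np, cv2
def ray(n,px):
    c=env.calibration(n); d=np.array([(px[0]-c['cx'])/c['fx'],(px[1]-c['cy'])/c['fy'],1.])
    R=c['R'];return -R.T@c['t'], R.T@d
def onz(n,px,z):
    o,d=ray(n,px); return (o+d*(z-o[2])/d[2])
def proj(n,X):
    c=env.calibration(n); p=c['R']@np.asarray(X,float)+c['t']; return np.array([p[0]/p[2]*c['fx']+c['cx'],p[1]/p[2]*c['fy']+c['cy']])
E
python3 - <<'E'
import cv2
im=cv2.imread('pics/top0.png'); 
cv2.imwrite('pics/topc.png',cv2.resize(im[185:285,235:445],None,fx=3.8,fy=3.8,interpolation=cv2.INTER_CUBIC))
im=cv2.imread('pics/side0.png'); 
cv2.imwrite('pics/sidec.png',cv2.resize(im[170:310,220:420],None,fx=4,fy=4,interpolation=cv2.INTER_CUBIC))
E
```

```text
(no output)
```

View pics/topc.png

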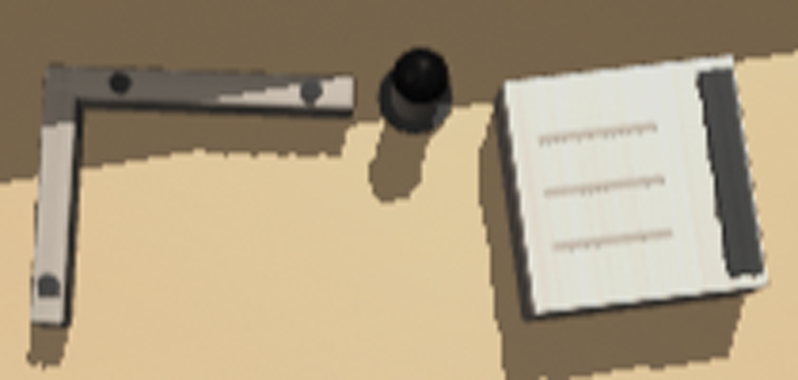

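View pics/sidec.png

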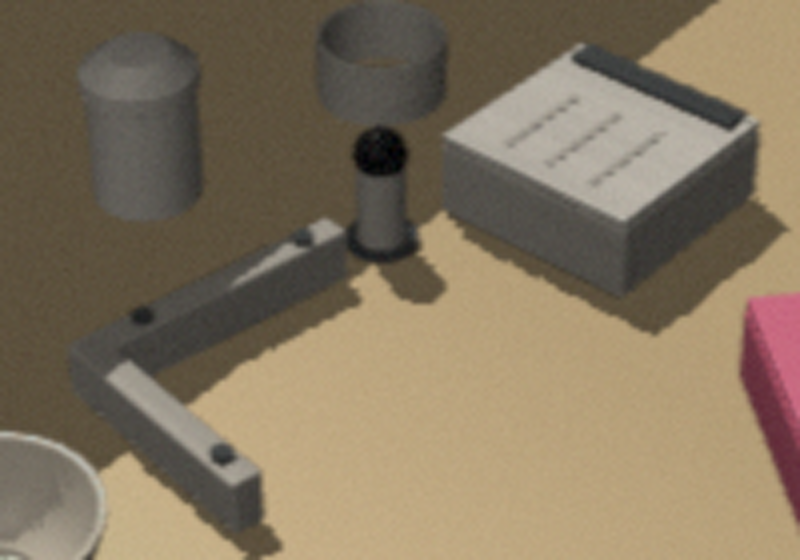

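The crop confirms the choice: a white tin with the lip on its far right side (crop 735,175) and the ball post at (418,80). The rail's inner top edge runs (80,101)-(352,107) and the stop's (76,103)-(65,322). Next I compute the poses.

```bash
python3 - <<'E'
from h import *
def P(c,z): 
    p=((c[0]+.5)/3.8-.5+235,(c[1]+.5)/3.8-.5+185); return onz('top',p,z)[:2]
o,_=ray('top',(0,0));print('cam',o)
a,b=P((79,100),28),P((352,107),28); c,d=P((77,103),28),P((66,323),28)
y=a-b; s=c-d
print('rail',a,b,'len',np.linalg.norm(y),'yaw',np.degrees(np.arctan2(-y[0],y[1])))
print('stop',c,d,np.linalg.norm(s),'yaw',np.degrees(np.arctan2(s[1],s[0])))
L=[P(q,45) for q in((502,84),(733,58),(766,286),(527,318))]
print('tin',[l.round(1) for l in L],'c',np.mean(L,0),[np.linalg.norm(L[i]-L[i-1]).round(1) for i in range(4)])
x=(L[0]+L[3]-L[1]-L[2]);print('tin yaw',np.degrees(np.arctan2(x[1],x[0])))
lc=P((735,172),48.5);print('lip',lc)
pt=P((420,74),52);print('ball~',pt)
def S(c,z): return onz('side',((c[0]+.5)/4-.5+220,(c[1]+.5)/4-.5+170),z)[:2]
print('side ball',S((380,152),52))
print('side tin',[S(q,45).round(1) for q in((443,136),(582,44),(757,124),(626,222))])
print('side rail', S((345,243),28),'stop end',S((237,484),28))
print('pink', onz('top',(375,312),45)[:2],onz('top',(428,349),45)[:2],onz('top',(396,402),45)[:2],onz('top',(341,361),45)[:2])
E
```

```text
cam [444.77758161  62.36908465 828.6023618 ]
rail [611.349191   175.61996184] [605.66637646  47.36504383] len 128.38075546892009 yaw -2.53704469067629
stop [609.92839795 176.55382685] [506.64283171 181.30165284] 103.3946325698374 yaw -2.6319169150781487
tin [array([611.8, -21.9]), array([ 622.2, -129.6]), array([ 515.9, -138.9]), array([503.5, -29.5])] c [563.34542464 -79.97032208] [np.float64(108.6), np.float64(108.2), np.float64(106.7), np.float64(110.1)]
tin yaw 95.99166790825936
lip [ 568.08164363 -126.76657032]
ball~ [615.68168249  16.33489934]
side ball [611.51134921  15.5508764 ]
side tin [array([608. , -21.8]), array([ 618.4, -128.4]), array([ 511.3, -136.4]), array([501. , -33.4])]
side rail [594.55156403  53.64946922] stop end [503.61168694 195.3008923 ]
pink [429.3529367  -29.68087809] [ 366.30993581 -116.47389241] [282.45352356 -58.94552079] [350.02209535  30.06167978]
```

```bash
cat >> h.py <<'E'
from scipy.spatial.transform import Rotation as Ro
def tool():
    s=env.sense(); return np.array(s['ee_pos']),Ro.from_euler('xyz',s['ee_rot']).as_matrix()
def plan(target=None,zdir=None):
    """shift in tool axes to world target; spin (deg about tool x) to bring tool z to world heading zdir deg (mod 180)"""
    p,R=tool(); s=env.sense()
    print('t',round(s['time'],2),'p',p.round(1),'F',np.round(s['wrist_force'],1),'zhead',np.degrees(np.arctan2(R[1,2],R[0,2])).round(1),'g',round(s['gripper_width'],2),'q6',np.round(s['qpos'][5],2), 'down',R[:,0].round(3))
    if target is not None: print('tool shift',(R.T@(np.array(target)-p)).round(1))
    if zdir is not None:
        h=np.degrees(np.arctan2(R[1,2],R[0,2])); d=-(zdir-h) # tool x is down
        print('spin',(d+90)%180-90)
E
python3 - <<'E'
from h import *
plan((465,-85,300),90)
for q in((391,174),(391,156),(375,160)): print(onz('top',q,0)[:2], onz('top',q,35)[:2])
E
```

```text
t 0.15 p [ 156.  -553.1  303.2] F [-0.1  0.7 -0.1] zhead -74.3 g 1.0 q6 1.46 down [-0.     0.002 -1.   ]
tool shift [   3.8  424.5 -366.6]
spin 15.747870433605556
[683.38653654 -74.50269443] [673.30774145 -68.72125753]
[718.51399127 -75.98635256] [706.95141942 -70.14224624]
[711.17287358 -45.39754989] [699.9203891  -40.84550854]
```

```bash
python3 -m jog '[-1,0,28.3,-24.4,0,-1,0,28.3,-24.4,0,-1,0,28.3,-24.4,0,-1,0,28.3,-24.4,0,-1,0,28.3,-24.4,0]'; python3 -m jog '[-1,0,28.3,-24.4,0,-1,0,28.3,-24.4,0,-1,0,28.3,-24.4,0,-1,0,28.3,-24.4,0,-1,0,28.3,-24.4,0]'; python3 -m jog '[-1,0,28.3,-24.4,0,-1,0,28.3,-24.4,0,-1,0,28.3,-24.4,0,-1,0,28.3,-24.4,0,-1,0,28.3,-24.4,0]'; python3 -m jog '[-1,20,0,0,5.2,-1,30,0,0,5.2,-1,30,0,0,5.2,-1,20,0,0,0,-1,10,0,0,0]'
python3 -c "
from h import *
plan((465,-85,88),90)"
```

```text
time: 0.57
ee_pos: [259.6, -395.9, 303.6]
ee_rot: [3.061, 1.57, 1.764]
wrist_force: [0.4, 0.9, -0.1]
gripper_width: 0.298
time: 0.98
ee_pos: [362.6, -240.0, 303.8]
ee_rot: [-2.607, 1.571, 2.379]
wrist_force: [0.7, -0.3, -0.0]
gripper_width: 0.001
time: 1.4
ee_pos: [465.8, -84.1, 303.7]
ee_rot: [-1.392, 1.571, -2.687]
wrist_force: [0.2, -0.8, 1.0]
gripper_width: -0.002
time: 1.82
ee_pos: [463.3, -85.1, 190.7]
ee_rot: [-1.866, 1.565, 2.85]
wrist_force: [-0.8, -0.2, 0.1]
gripper_width: -0.003
t 1.82 p [463.3 -85.1 190.7] F [-0.8 -0.2  0.1] zhead -89.8 g -0.0 q6 2.82 down [-0.005  0.002 -1.   ]
tool shift [1.027e+02 2.300e+00 1.000e-01]
spin 0.16666645006108638
```

```bash
python3 -m jog '[-1,30,0,0,0,-1,30,0,0,0,-1,20,0,0,0,-1,15,0,0,0,-1,7.5,0,0,0]'; 
python3 - <<'E'
from h import *
plan((465,-85,88))
cv2.imwrite('pics/t1.png',env.read_camera('top')[180:420,250:550].repeat(2,0).repeat(2,1))
E
```

```text
time: 2.23
ee_pos: [463.5, -85.5, 89.1]
ee_rot: [-1.864, 1.567, 2.851]
wrist_force: [-0.2, -0.1, -0.5]
gripper_width: -0.002
t 2.23 p [463.5 -85.5  89.1] F [-0.2 -0.1 -0.5] zhead -89.9 g -0.0 q6 2.82 down [-0.004  0.001 -1.   ]
tool shift [ 1.1  1.5 -0.5]
```

View pics/t1.png

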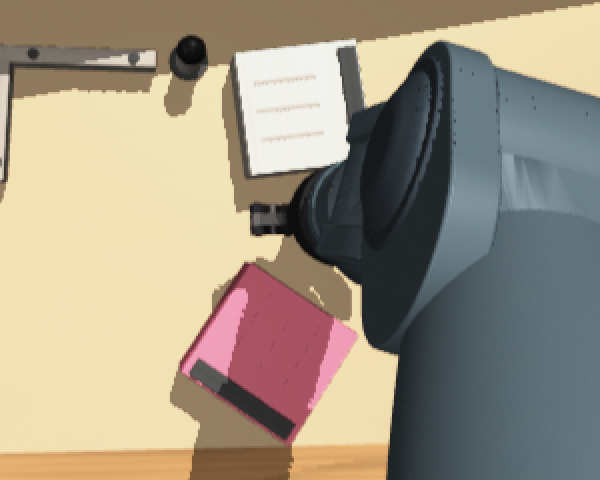

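The top view shows the gripper at (270,218) between the white and pink tins, clear of both. I nudge the white tin gently away from the robot, so that the post meets the farther half of its left face well inside the corner.

```bash
python3 -m jog '[-1,0,8,0,0,-1,0,8,0,0,-1,0,5,0,0,-1,0,4,0,0,-1,0,4,0,0]';python3 -m jog '[-1,0,4,0,0,-1,0,4,0,0,-1,0,4,0,0,-1,0,3,0,0,-1,0,0,0,0]'; python3 -m jog '[-1,0,3,0,0,-1,0,2,0,0,-1,0,0,0,0,-1,0,0,0,0,-1,0,0,0,0]'
python3 - <<'E'
from h import *
plan()
im=env.read_camera('top')
cv2.imwrite('pics/t2.png',cv2.resize(im[185:285,235:445],None,fx=3.8,fy=3.8,interpolation=cv2.INTER_CUBIC))
E
```

```text
time: 2.7
ee_pos: [495.9, -86.2, 92.4]
ee_rot: [1.236, 1.568, -0.332]
wrist_force: [-0.4, 0.0, 0.4]
gripper_width: 0.001
time: 3.12
ee_pos: [507.5, -85.4, 91.0]
ee_rot: [-1.68, 1.566, 3.035]
wrist_force: [-5.4, -0.2, 1.8]
gripper_width: -0.002
time: 3.53
ee_pos: [512.5, -85.5, 90.9]
ee_rot: [-1.711, 1.567, 3.004]
wrist_force: [-5.6, 1.1, 2.5]
gripper_width: 0.001
t 3.53 p [512.5 -85.5  90.9] F [-5.6  1.1  2.5] zhead -89.9 g 0.0 q6 2.85 down [-0.004  0.001 -1.   ]
```

View pics/t2.png

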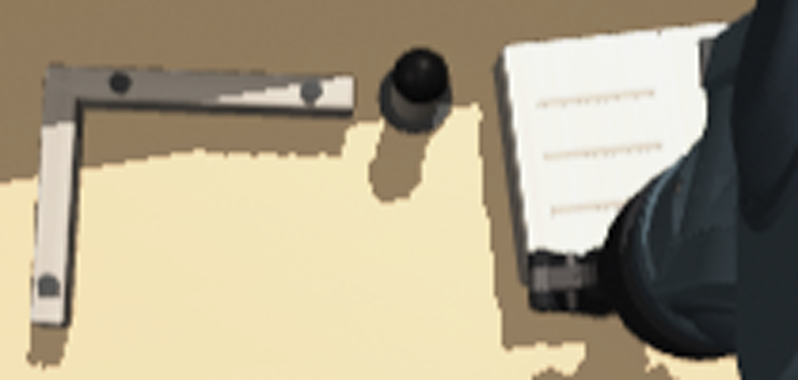

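The post is now about 8 mm inside the corner: the far-left corner moved from (502,84) to (502,47) in the crop. I push a little further, then back off and go round to the right face.

```bash
python3 -m jog '[-1,0,3,0,0,-1,0,3,0,0,-1,0,2,0,0,-1,0,0,0,0,-1,0,-6,0,0]';python3 -m jog '[-1,0,-20,0,0,-1,-10,-15,0,0,-1,-35,0,0,0,-1,-35,0,0,-7,-1,-30,0,0,-7]'
python3 - <<'E'
from h import *
plan()
im=env.read_camera('top')
cv2.imwrite('pics/t3.png',cv2.resize(im[185:285,235:445],None,fx=3.8,fy=3.8,interpolation=cv2.INTER_CUBIC))
E
```

```text
time: 4.0
ee_pos: [517.8, -86.1, 91.6]
ee_rot: [1.424, 1.568, -0.143]
wrist_force: [-0.4, 0.2, 0.2]
gripper_width: 0.002
time: 4.42
ee_pos: [481.7, -86.1, 203.6]
ee_rot: [1.13, 1.568, -0.188]
wrist_force: [0.5, 0.6, -0.4]
gripper_width: -0.001
t 4.42 p [481.7 -86.1 203.6] F [ 0.5  0.6 -0.4] zhead -75.5 g -0.0 q6 2.58 down [ 0.003 -0.001 -1.   ]
```

View pics/t3.png

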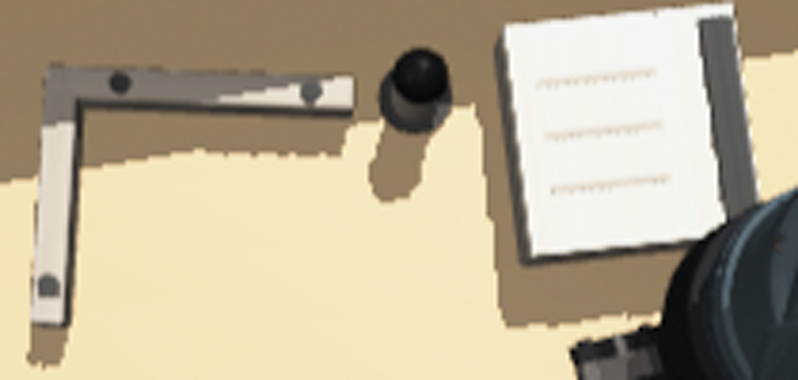

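```bash
for i in 1 2 3 4; do python3 -m jog '[-1,0,0,0,-7.1,-1,0,0,0,-7.1,-1,0,0,0,-7.1,-1,0,0,0,-7.1,-1,0,0,0,-7.1]'|head -1; done; python3 -m jog '[-1,0,0,0,-7.1,-1,0,0,0,-7.1,-1,0,0,0,-7.1,-1,0,0,0,-7.1,-1,0,0,0,-1]'; python3 -c "
from h import *
plan((595,-170,203),96.5);plan((595,-170,88))"
```

```text
time: 4.88
time: 5.3
time: 5.72
time: 6.13
time: 6.55
ee_pos: [482.1, -86.2, 201.8]
ee_rot: [-1.884, 1.568, -0.215]
wrist_force: [0.2, -0.7, -0.3]
gripper_width: 0.003
t 6.55 p [482.1 -86.2 201.8] F [ 0.2 -0.7 -0.3] zhead 95.7 g 0.0 q6 -0.41 down [ 0.003 -0.001 -1.   ]
tool shift [  -0.8 -104.1  -94.5]
spin -0.8347739543725226
t 6.55 p [482.1 -86.2 201.8] F [ 0.2 -0.7 -0.3] zhead 95.7 g 0.0 q6 -0.41 down [ 0.003 -0.001 -1.   ]
tool shift [ 114.2 -103.8  -94.4]
```

```bash
python3 -m jog '[-1,0,-20.8,-18.9,-0.8,-1,0,-20.8,-18.9,0,-1,0,-20.8,-18.9,0,-1,0,-20.8,-18.9,0,-1,0,-20.8,-18.9,0]'; python3 -m jog '[-1,35,0,0,0,-1,35,0,0,0,-1,25,0,0,0,-1,13,0,0,0,-1,5,0,0,0]'; 
python3 - <<'E'
from h import *
plan((595,-170,88),96.5)
im=env.read_camera('top')
cv2.imwrite('pics/t4.png',cv2.resize(im[150:300,330:530],None,fx=3.8,fy=3.8,interpolation=cv2.INTER_CUBIC))
im=env.read_camera('wrist')
cv2.imwrite('pics/w4.png',im)
E
```

```text
time: 6.97
ee_pos: [596.4, -169.7, 201.7]
ee_rot: [-1.968, 1.569, -0.29]
wrist_force: [0.4, 0.7, -0.2]
gripper_width: 0.001
time: 7.38
ee_pos: [593.4, -168.2, 85.3]
ee_rot: [1.049, 1.567, 2.728]
wrist_force: [-0.5, 0.5, 0.0]
gripper_width: -0.003
t 7.38 p [ 593.4 -168.2   85.3] F [-0.5  0.5  0. ] zhead 96.2 g -0.0 q6 -0.49 down [-0.004  0.002 -1.   ]
tool shift [-2.7 -1.4 -2. ]
spin -0.31568896242102085
```

View pics/t4.png

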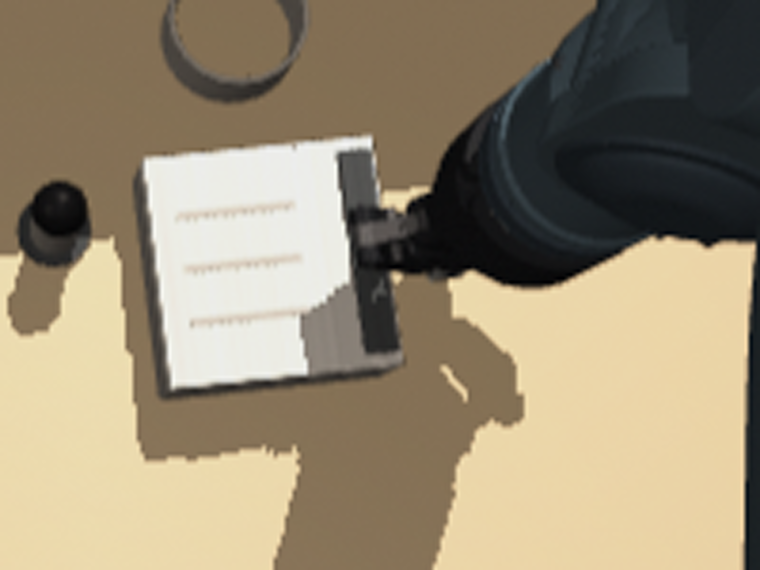

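View pics/w4.png

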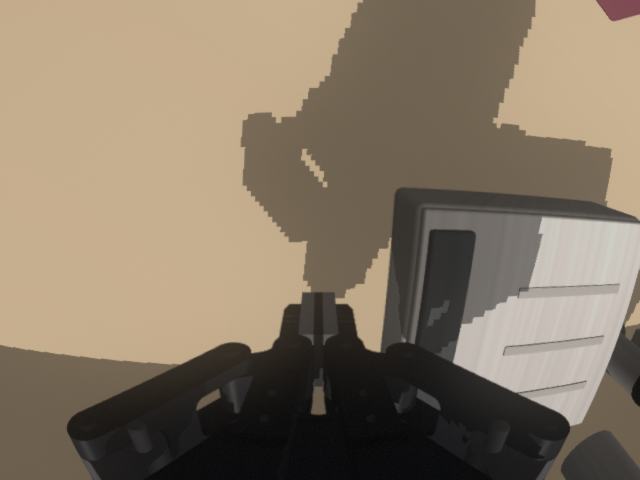

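The finger is just right of the tin's right face, (380,240) in the crop, with a gap. The wrist view shows that the linkage spreads wide behind the tips, so I check its height over the lid in the side view.

```bash
python3 - <<'E'
from h import *
im=env.read_camera('side')
p=proj('side',(593,-168,85)); print(p,proj('side',(593,-168,12)))
cv2.imwrite('pics/s4.png',cv2.resize(im[110:260,290:490],None,fx=4,fy=4,interpolation=cv2.INTER_CUBIC))
E
```

```text
[389.01301902 160.88509894] [386.99915755 191.90088819]
```

View pics/s4.png

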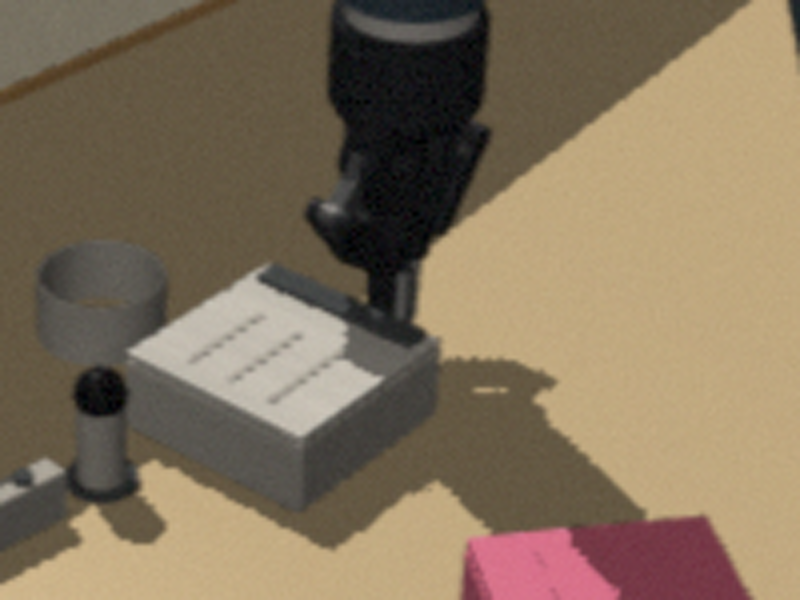

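```bash
python3 -m jog '[-1,-6,0,5,0,-1,0,0,5,0,-1,0,0,4,0,-1,0,0,4,0,-1,0,0,4,0]';python3 -m jog '[-1,0,0,4,0,-1,0,0,4,0,-1,0,0,4,0,-1,0,0,4,0,-1,0,0,4,0]';
python3 - <<'E'
from h import *
plan()
im=env.read_camera('top')
cv2.imwrite('pics/t5.png',cv2.resize(im[150:300,330:530],None,fx=3.8,fy=3.8,interpolation=cv2.INTER_CUBIC))
E
```

```text
time: 7.95
ee_pos: [593.6, -147.9, 95.8]
ee_rot: [-2.722, 1.565, -1.041]
wrist_force: [1.1, -5.5, 1.4]
gripper_width: 0.001
time: 8.37
ee_pos: [591.6, -128.6, 95.8]
ee_rot: [-2.678, 1.565, -0.998]
wrist_force: [1.1, -5.5, 2.3]
gripper_width: 0.001
t 8.37 p [ 591.6 -128.6   95.8] F [ 1.1 -5.5  2.3] zhead 96.3 g 0.0 q6 -0.43 down [ 0.003 -0.005 -1.   ]
```

View pics/t5.png

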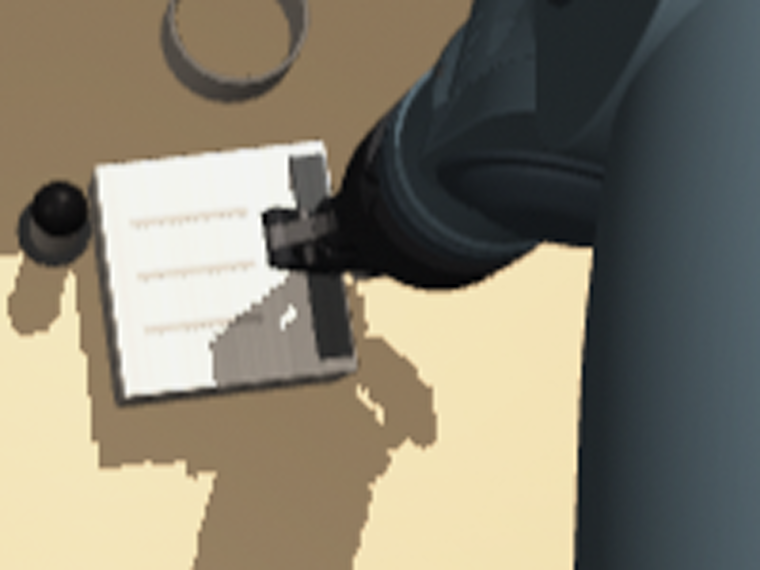

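The tin has slid about 20 mm straight and is now a few mm from the post: left edge at (97-120, 165-400) in the crop, post edge at (90,225). I back off, shift the finger to the near end and bring the tin onto the post slowly.

```bash
python3 -m jog '[-1,0,0,-4,0,-1,3,8,0,0,-1,0,8,0,0,-1,0,8,0,0,-1,0,0,4,0]'; python3 -m jog '[-1,0,0,2,0,-1,0,0,2,0,-1,0,0,2,0,-1,0,0,2,0,-1,0,0,0,0]'; python3 - <<'E'
from h import *
plan()
im=env.read_camera('top')
cv2.imwrite('pics/t6.png',cv2.resize(im[150:300,330:530],None,fx=3.8,fy=3.8,interpolation=cv2.INTER_CUBIC))
E
```

```text
time: 8.83
ee_pos: [563.9, -129.9, 90.8]
ee_rot: [1.48, 1.568, -3.123]
wrist_force: [0.1, -1.0, -0.9]
gripper_width: -0.002
time: 9.25
ee_pos: [564.6, -124.3, 91.3]
ee_rot: [2.67, 1.562, -1.933]
wrist_force: [-4.1, -11.6, -0.8]
gripper_width: -0.001
t 9.25 p [ 564.6 -124.3   91.3] F [ -4.1 -11.6  -0.8] zhead 96.3 g -0.0 q6 -0.43 down [-0.003 -0.008 -1.   ]
```

View pics/t6.png

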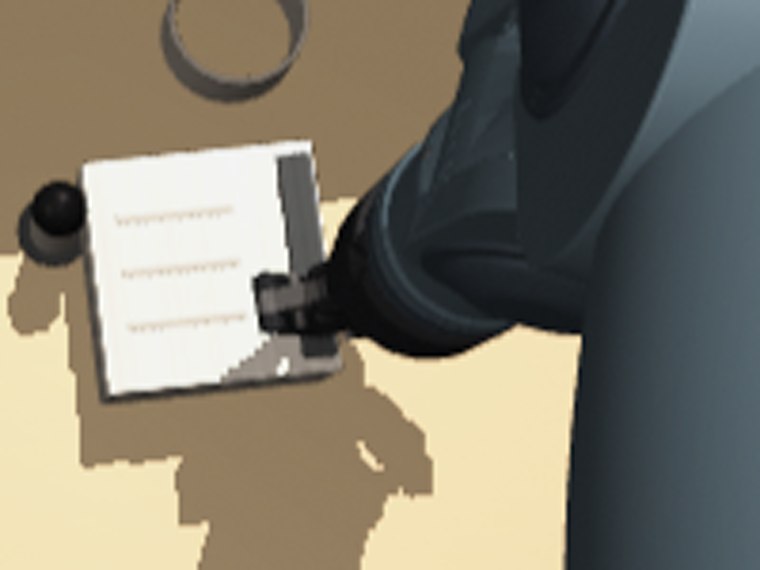

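The tin is now on the post, at the left edge about (88,230), and the force has risen to 12 N. I start the swing.

```bash
python3 -m jog '[-1,0,4,2.5,1.5,-1,0,4.7,2.3,2,-1,0,4.7,2.3,2,-1,0,4.7,2.3,2,-1,0,4.7,2.3,2]'; python3 -m jog '[-1,0,4.7,2.3,2,-1,0,4.7,2.3,2,-1,0,4.7,2.3,2,-1,0,4.7,2.3,2,-1,0,0,0,0]'; python3 - <<'E'
from h import *
plan()
im=env.read_camera('top')
cv2.imwrite('pics/t7.png',cv2.resize(im[150:300,300:500],None,fx=3.8,fy=3.8,interpolation=cv2.INTER_CUBIC))
E
```

```text
time: 9.72
ee_pos: [541.3, -113.0, 91.3]
ee_rot: [2.787, 1.565, -1.984]
wrist_force: [-4.2, -9.1, -0.2]
gripper_width: 0.001
time: 10.13
ee_pos: [523.0, -100.2, 91.2]
ee_rot: [2.458, 1.567, -2.45]
wrist_force: [-4.7, -4.7, -0.0]
gripper_width: 0.003
t 10.13 p [ 523.  -100.2   91.2] F [-4.7 -4.7 -0. ] zhead 78.8 g 0.0 q6 -0.11 down [-0.003 -0.002 -1.   ]
```

View pics/t7.png

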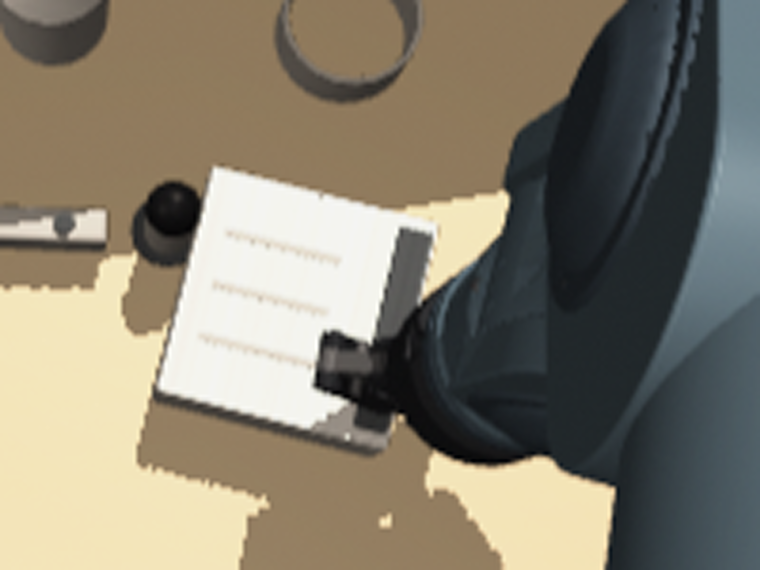

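The swing works. The tin has turned about 20 degrees and is still on the post: far-left corner (212,170), near-left corner (157,390). I continue.

```bash
python3 -m jog '[-1,0,4.7,2.2,2.5,-1,0,4.7,2.2,2.5,-1,0,4.7,2.2,2.2,-1,0,4.7,2.2,2.2,-1,0,4.7,2.2,2.2]'; python3 -m jog '[-1,0,4.7,2.3,2,-1,0,4.7,2.3,2,-1,0,4.7,2.3,2,-1,0,4.7,2.3,2,-1,0,0,0,0]'; python3 - <<'E'
from h import *
plan()
im=env.read_camera('top')
cv2.imwrite('pics/t8.png',cv2.resize(im[150:300,300:500],None,fx=3.8,fy=3.8,interpolation=cv2.INTER_CUBIC))
E
```

```text
time: 10.6
ee_pos: [505.2, -82.7, 91.5]
ee_rot: [-1.669, 1.57, -0.497]
wrist_force: [0.5, -2.6, -0.7]
gripper_width: -0.005
time: 11.02
ee_pos: [492.1, -65.6, 91.7]
ee_rot: [-0.264, 1.57, 0.771]
wrist_force: [-0.7, -0.3, 1.3]
gripper_width: -0.002
t 11.02 p [492.1 -65.6  91.7] F [-0.7 -0.3  1.3] zhead 59.3 g -0.0 q6 0.28 down [ 0.001  0.001 -1.   ]
```

View pics/t8.png

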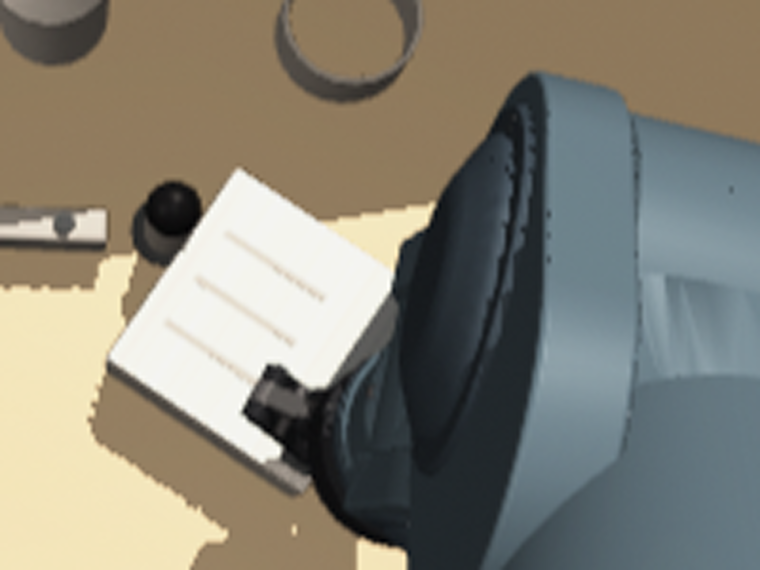

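```bash
cat >> h.py <<'E'
POST=np.array([614.5,16.5])
def P(c,off,z=45,k=3.8): return onz('top',((c[0]+.5)/k-.5+off[0],(c[1]+.5)/k-.5+off[1]),z)[:2]
def tinfrom(lf,ln):
    """tin pose from left-far and left-near lid corners (world)"""
    v=lf-ln; y=-v/np.linalg.norm(v); x=np.array([y[1],-y[0]]); c=(lf+ln)/2-55*x
    th=np.degrees(np.arctan2(x[1],x[0])); 
    f=tool()[0][:2]-c; p=POST-c
    print('edge',np.linalg.norm(v).round(1),'tin c',c.round(1),'yaw',th.round(1),'finger tin',(f@x).round(1),(f@y).round(1),'post tin',(p@x).round(1),(p@y).round(1))
    return c,th
E
python3 - <<'E'
from h import *
tinfrom(P((240,167),(300,150)),P((108,357),(300,150)))
E
```

```text
edge 108.1 tin c [559.6 -28.8] yaw 54.3 finger tin -69.4 33.1 post tin 68.8 -18.1
```

```bash
python3 -m jog '[-1,0,3.5,2.2,3.5,-1,0,4.0,2.2,3,-1,0,4.0,2.1,2.2,-1,0,4.0,2.1,2.2,-1,0,4.0,2.1,2.2]'; python3 -m jog '[-1,0,4.0,2.1,2.2,-1,0,4.0,2.1,2.2,-1,0,4.0,2.1,2.2,-1,0,4,2.1,2.2,-1,0,0,0,0]'; python3 - <<'E'
from h import *
plan()
im=env.read_camera('top')
cv2.imwrite('pics/t9.png',cv2.resize(im[150:300,270:470],None,fx=3.8,fy=3.8,interpolation=cv2.INTER_CUBIC))
E
```

```text
time: 11.48
ee_pos: [483.2, -46.7, 91.6]
ee_rot: [-2.155, 1.569, -1.351]
wrist_force: [-2.0, -4.0, 0.6]
gripper_width: -0.003
time: 11.9
ee_pos: [477.2, -29.1, 91.5]
ee_rot: [-2.978, 1.568, -2.327]
wrist_force: [-4.3, -2.7, 4.1]
gripper_width: -0.003
t 11.9 p [477.2 -29.1  91.5] F [-4.3 -2.7  4.1] zhead 37.3 g -0.0 q6 0.73 down [-0.002 -0.002 -1.   ]
```

View pics/t9.png

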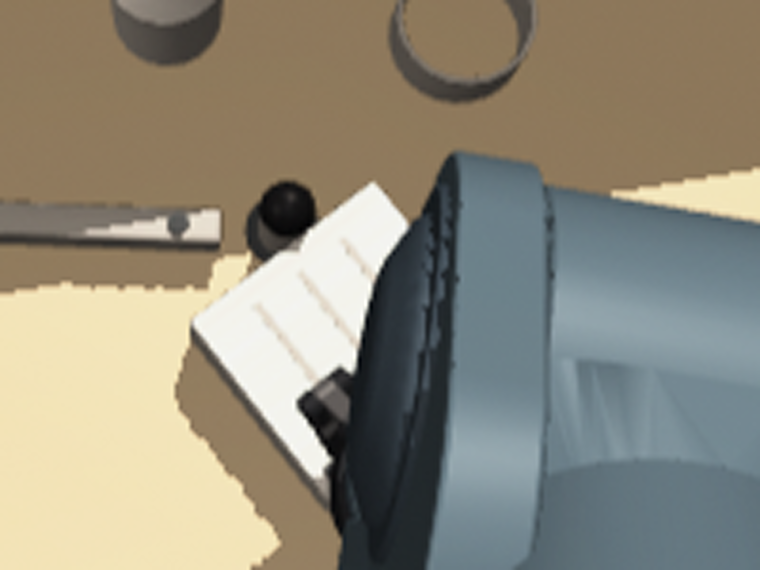

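```bash
python3 - <<'E'
from h import *
tinfrom(P((375,181),(270,150)),P((191,322),(270,150)))
E
```

```text
edge 107.9 tin c [552.5 -14.9] yaw 36.7 finger tin -68.8 33.6 post tin 68.5 -12.0
```

Tin yaw is 36.7 degrees, with post contact at -12 mm and the finger at +33 mm on the face. I continue.

```bash
python3 -m jog '[-1,0,4.2,2.2,2.2,-1,0,4.2,2.2,2.2,-1,0,4.2,2.1,2.2,-1,0,4.2,2.1,2.2,-1,0,4.2,2.1,2.2]'; python3 -m jog '[-1,0,4.2,2.1,2.2,-1,0,4.2,2.1,2.2,-1,0,4.2,2.1,2.2,-1,0,4.2,2.1,2.2,-1,0,0,0,0]'; python3 - <<'E'
from h import *
plan()
im=env.read_camera('top')
cv2.imwrite('pics/t10.png',cv2.resize(im[150:300,250:450],None,fx=3.8,fy=3.8,interpolation=cv2.INTER_CUBIC))
E
```

```text
time: 12.37
ee_pos: [473.3, -7.0, 91.5]
ee_rot: [-2.773, 1.563, -2.315]
wrist_force: [-8.4, -8.7, 10.4]
gripper_width: -0.002
time: 12.78
ee_pos: [472.1, 12.9, 90.7]
ee_rot: [-3.113, 1.56, -2.807]
wrist_force: [-12.8, -5.9, 12.3]
gripper_width: 0.001
t 12.78 p [472.1  12.9  90.7] F [-12.8  -5.9  12.3] zhead 17.5 g 0.0 q6 1.16 down [-0.01  -0.003 -1.   ]
```

View pics/t10.png

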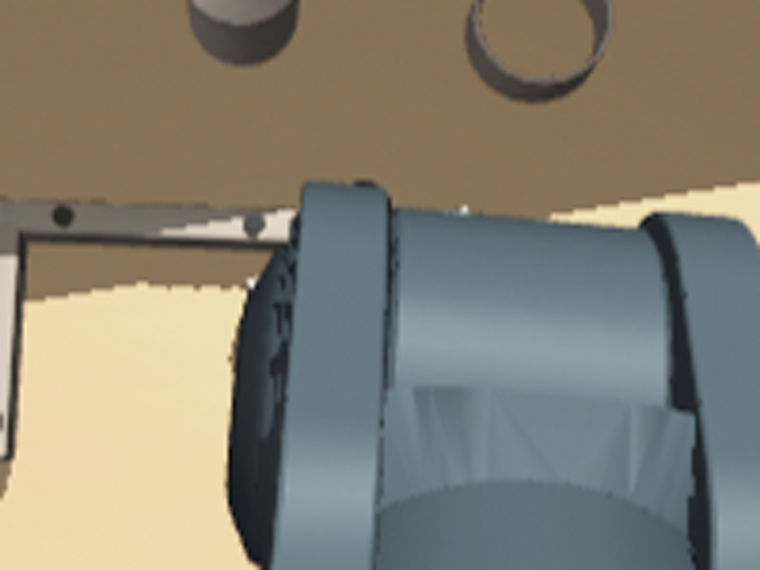

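The arm now hides the tin from above, and the upward force has risen to 12 N. I check the side and wrist views.

```bash
python3 - <<'E'
from h import *
im=env.read_camera('side')
cv2.imwrite('pics/s10.png',cv2.resize(im[150:300,240:440],None,fx=4,fy=4,interpolation=cv2.INTER_CUBIC))
cv2.imwrite('pics/w10.png',env.read_camera('wrist'))
E
```

```text
(no output)
```

View pics/s10.png

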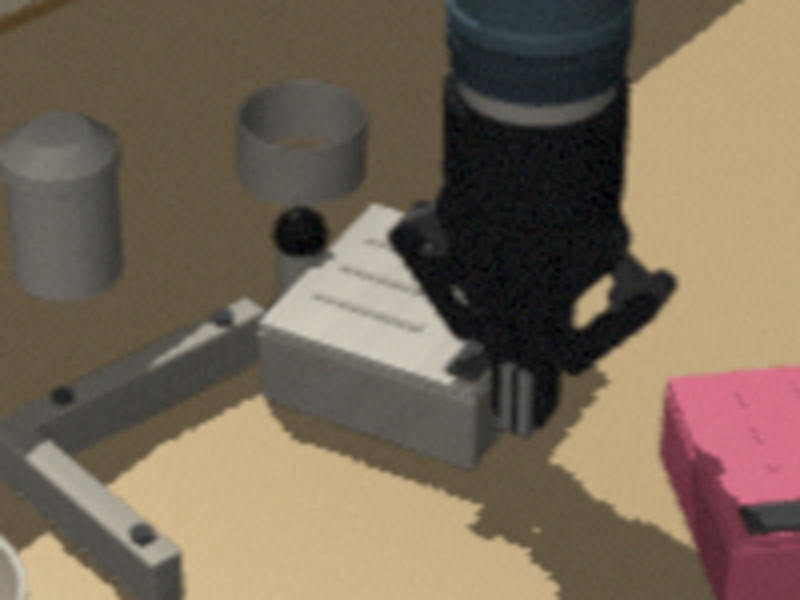

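View pics/w10.png

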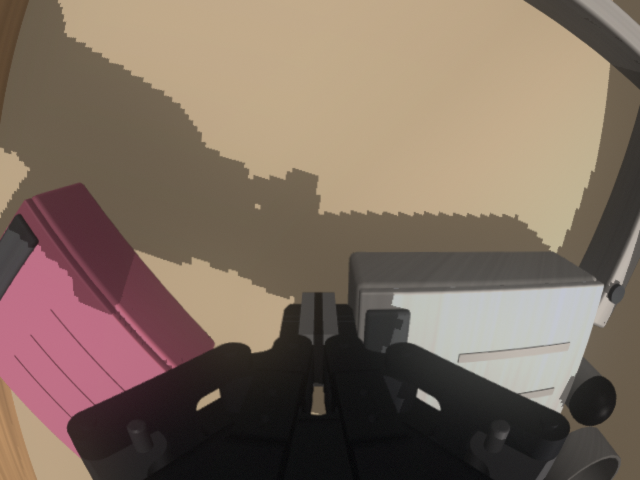

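```bash
cat >> h.py <<'E'
def S(c,off,z=45,k=4): return onz('side',((c[0]+.5)/k-.5+off[0],(c[1]+.5)/k-.5+off[1]),z)[:2]+np.array([3,0])
E
python3 - <<'E'
from h import *
o=(240,150)
tinfrom(S((376,204),o),S((260,330),o)); print(S((476,388),o))
E
```

```text
edge 113.0 tin c [543.9   2.7] yaw 18.5 finger tin -64.8 32.4 post tin 71.3 -9.4
[482.35285864  34.5344501 ]
```

Tin yaw is about 18.5 degrees, and the linkage passes close over the lip. I raise the tool slightly and continue slowly.

```bash
python3 -m jog '[-1,-5,0,-0.5,0,-1,-1,3,1,1,-1,0,4,2,2,-1,0,4,2,2,-1,0,4,2,2]'; python3 -m jog '[-1,0,4,2,2,-1,0,4,2,2,-1,0,3,1.6,2,-1,0,2,1,1.5,-1,0,0,0,0]'; python3 - <<'E'
from h import *
plan()
im=env.read_camera('side')
cv2.imwrite('pics/s11.png',cv2.resize(im[150:300,240:440],None,fx=4,fy=4,interpolation=cv2.INTER_CUBIC))
E
```

```text
time: 13.35
ee_pos: [474.1, 29.0, 96.2]
ee_rot: [-3.087, 1.56, -2.905]
wrist_force: [-12.6, -5.7, 9.5]
gripper_width: 0.0
time: 13.77
ee_pos: [476.7, 42.9, 96.0]
ee_rot: [-3.016, 1.556, -2.963]
wrist_force: [-16.6, -4.6, 14.1]
gripper_width: 0.004
t 13.77 p [476.7  42.9  96. ] F [-16.6  -4.6  14.1] zhead 3.0 g 0.0 q6 1.48 down [-0.015 -0.003 -1.   ]
```

View pics/s11.png

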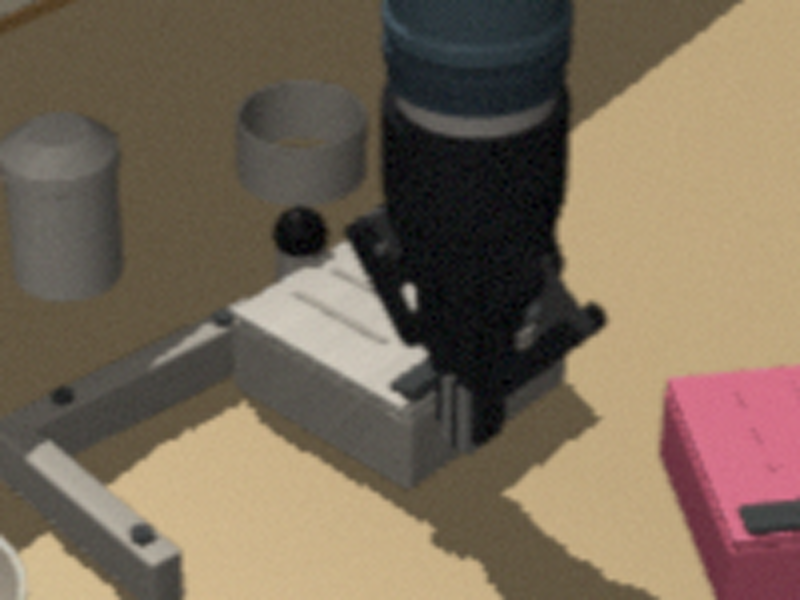

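```bash
python3 - <<'E'
from h import *
o=(240,150)
a,b=S((232,314),o),S((415,408),o); v=a-b; print(a,b,np.linalg.norm(v),'yaw',np.degrees(np.arctan2(v[1],v[0])))
im=env.read_camera('wrist'); cv2.imwrite('pics/w11.png',im)
E
```

```text
[595.72663604  74.80337906] [490.83092991  63.25437346] 105.52956313004873 yaw 6.282953225357248
```

View pics/w11.png

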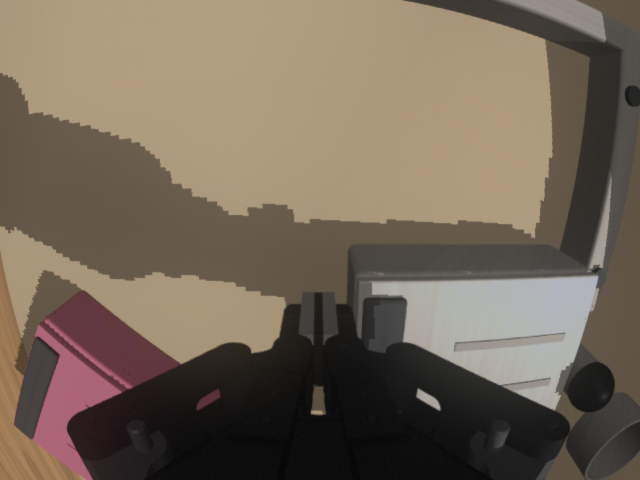

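The wrist view shows the tin nearly parallel to the rail: top edge (350,275)-(595,270), closing on the rail at (600,270). A few degrees remain.

```bash
python3 -m jog '[-1,-1,2,1.6,1.5,-1,0,2,1.6,1,-1,0,2,1.6,1,-1,0,2,1.5,1,-1,0,0,0,1]'; python3 -m jog '[-1,0,2,1.5,0,-1,0,1,1.5,0,-1,0,0,1,0,-1,0,0,0,0,-1,0,0,0,0]'; python3 - <<'E'
from h import *
plan()
im=env.read_camera('side')
cv2.imwrite('pics/s12.png',cv2.resize(im[150:300,240:440],None,fx=4,fy=4,interpolation=cv2.INTER_CUBIC))
E
```

```text
time: 14.28
ee_pos: [479.4, 51.4, 96.1]
ee_rot: [-3.032, 1.549, -3.074]
wrist_force: [-23.3, -3.4, 17.8]
gripper_width: -0.002
time: 14.7
ee_pos: [480.5, 53.8, 95.8]
ee_rot: [-3.004, 1.543, -3.046]
wrist_force: [-29.2, -4.3, 24.1]
gripper_width: 0.001
t 14.7 p [480.5  53.8  95.8] F [-29.2  -4.3  24.1] zhead -2.4 g 0.0 q6 1.59 down [-0.027 -0.003 -1.   ]
```

View pics/s12.png

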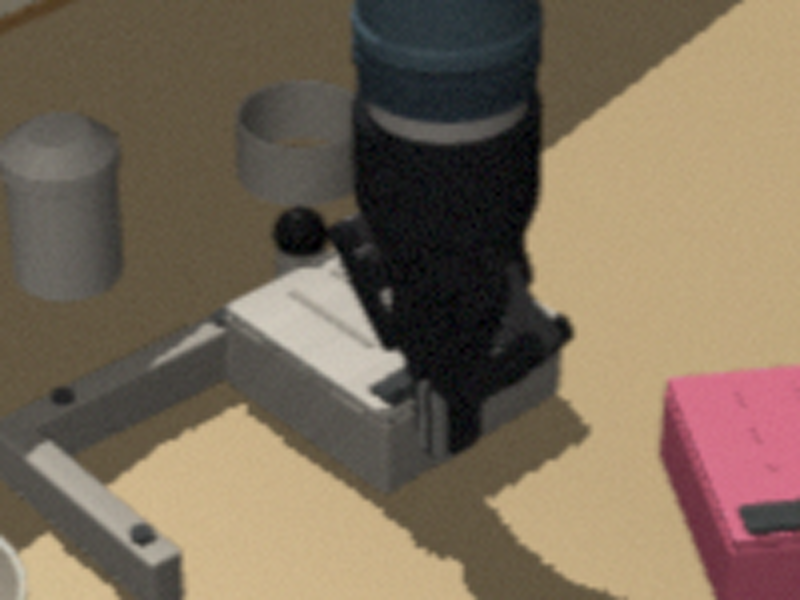

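The tin is now flush with the rail and post, the lip faces the robot, and the force is 29 N. I back off at once and go up and round to the right side.

```bash
python3 -m jog '[-1,0,0,-6,0,-1,0,0,-15,0,-1,-15,0,-10,0,-1,-40,0,0,0,-1,-40,0,0,0]'; python3 -m jog '[-1,-10,-36,0,0,-1,0,-40,0,0,-1,0,-40,0,0,-1,0,-30,0,0,-1,0,0,0,0]'; python3 - <<'E'
from h import *
plan((538,-90,95),-2.5)
im=env.read_camera('top')
cv2.imwrite('pics/t13.png',cv2.resize(im[150:300,230:430],None,fx=3.8,fy=3.8,interpolation=cv2.INTER_CUBIC))
im=env.read_camera('side')
cv2.imwrite('pics/s13.png',cv2.resize(im[150:300,240:440],None,fx=4,fy=4,interpolation=cv2.INTER_CUBIC))
E
```

```text
time: 15.17
ee_pos: [460.6, 56.1, 192.9]
ee_rot: [2.942, 1.565, 2.9]
wrist_force: [1.6, 0.2, 0.8]
gripper_width: 0.002
time: 15.58
ee_pos: [458.0, -94.7, 204.2]
ee_rot: [-0.614, 1.567, -0.662]
wrist_force: [0.2, 0.4, -0.2]
gripper_width: -0.004
t 15.58 p [458.  -94.7 204.2] F [ 0.2  0.4 -0.2] zhead -2.7 g -0.0 q6 1.28 down [ 0.003 -0.002 -1.   ]
tool shift [109.4   8.8  79.4]
spin -0.23821598368404295
```

View pics/t13.png

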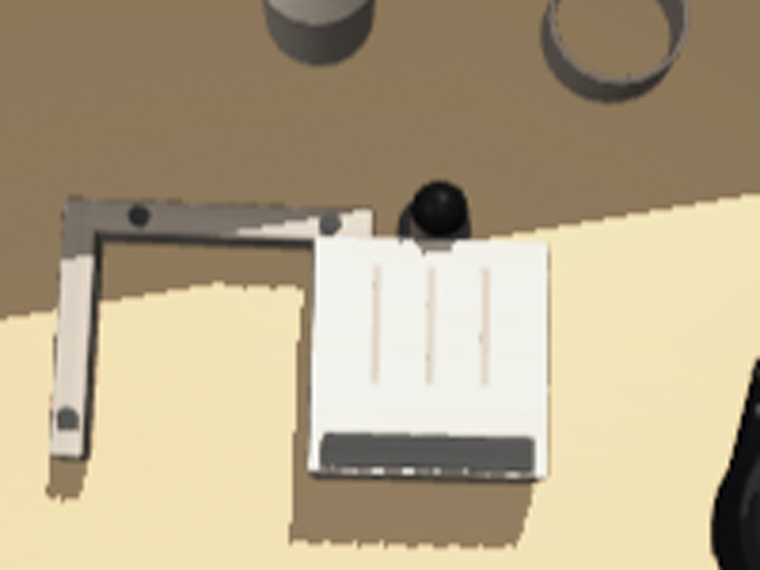

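View pics/s13.png

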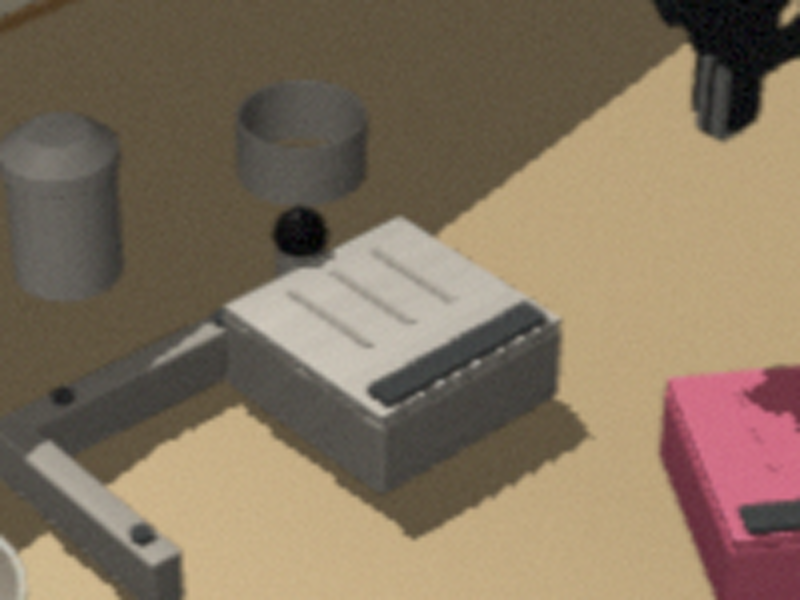

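The quarter turn is done: the lip faces the robot at (428,452) in the top crop, and the tin lies flush on the post and rail end at (315-548, 238). Now I work out the tin pose.

```bash
python3 - <<'E'
from h import *
o=(230,150)
L=[P(q,o) for q in((315,236),(549,243),(547,478),(309,472))]
c=np.mean(L,0);v=L[0]+L[1]-L[2]-L[3];print([l.round(1) for l in L],c,np.degrees(np.arctan2(v[1],v[0])))
print('stop inner',P((99,245),o,28),P((88,455),o,28))
E
```

```text
[array([604.6,  73.4]), array([599.3, -34.4]), array([491.3, -29.5]), array([496.1,  77.9])] [547.83405934  21.85902846] -2.4625980925280047
stop inner [605.59406735 175.13504719] [507.07649263 179.92365933]
```

```bash
python3 -m jog '[-1,0,3,27,0,-1,0,3,27,0,-1,30,2,26,0,-1,30,0,0,0,-1,20,0,0,0]'; python3 -m jog '[-1,15,0,0,0,-1,10,0,0,0,-1,4,0,0,0,-1,0,8,0,0,-1,0,8,0,0]'; python3 - <<'E'
from h import *
plan((540,-45,95),-2.5)
E
```

```text
time: 16.1
ee_pos: [538.3, -83.6, 121.2]
ee_rot: [1.785, 1.569, 1.746]
wrist_force: [-0.6, -0.3, -0.0]
gripper_width: 0.001
time: 16.52
ee_pos: [538.4, -69.0, 95.1]
ee_rot: [0.229, 1.57, 0.186]
wrist_force: [-0.0, 0.5, 0.1]
gripper_width: 0.002
t 16.52 p [538.4 -69.   95.1] F [-0.   0.5  0.1] zhead -2.5 g 0.0 q6 1.37 down [ 0.001  0.    -1.   ]
tool shift [ 0.1 24.   0.5]
spin 0.04520191598327017
```

```bash
python3 -m jog '[-1,0,6,0,0,-1,0,6,0,0,-1,0,4,0,0,-1,0,4,0,0,-1,0,4,0,0]'; for i in 1 2 3; do python3 -m jog '[-1,0,5,0,0,-1,0,5,0,0,-1,0,5,0,0,-1,0,5,0,0,-1,0,5,0,0]'|grep -v rot; done; python3 - <<'E'
from h import *
plan()
im=env.read_camera('side')
cv2.imwrite('pics/s14.png',cv2.resize(im[150:300,240:440],None,fx=4,fy=4,interpolation=cv2.INTER_CUBIC))
E
```

```text
time: 16.93
ee_pos: [539.1, -45.4, 94.8]
ee_rot: [-0.343, 1.57, -0.386]
wrist_force: [-0.2, 0.4, -0.2]
gripper_width: 0.0
time: 17.35
ee_pos: [540.0, -22.4, 94.8]
wrist_force: [-1.8, -7.3, 2.8]
gripper_width: -0.002
time: 17.77
ee_pos: [541.2, 2.7, 94.8]
wrist_force: [-1.1, -6.8, 1.7]
gripper_width: -0.001
time: 18.18
ee_pos: [542.5, 27.9, 94.8]
wrist_force: [-0.5, -5.2, 1.3]
gripper_width: -0.005
t 18.18 p [542.5  27.9  94.8] F [-0.5 -5.2  1.3] zhead -2.5 g -0.0 q6 1.55 down [ 0.001 -0.004 -1.   ]
```

View pics/s14.png

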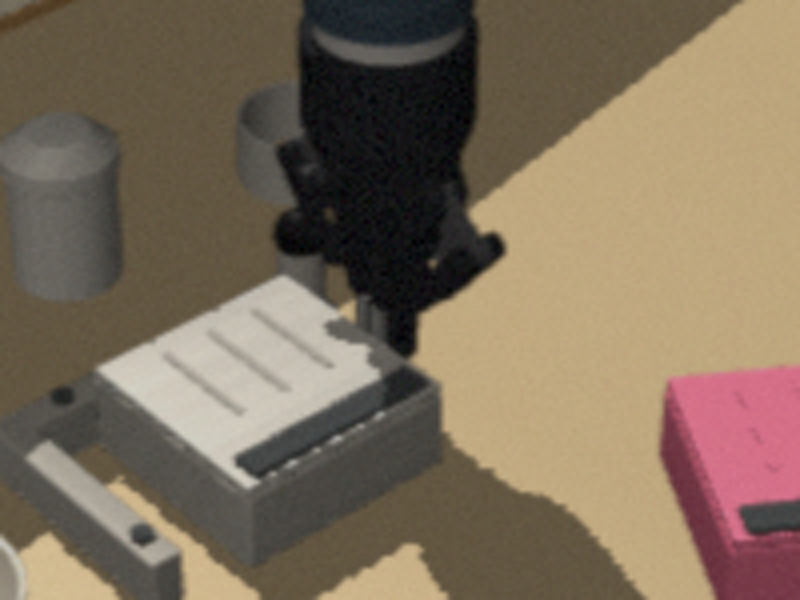

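The tin slides along the rail and is still parallel to it; about 30 mm remain. I slow down for the stop.

```bash
python3 -m jog '[-1,0,4,0,0,-1,0,4,0,0,-1,0,4,0,0,-1,0,4,0,0,-1,0,4,0,0]'|grep -v rot; python3 -m jog '[-1,0,2,0,0,-1,0,2,0,0,-1,0,2,0,0,-1,0,1,0,0,-1,0,1,0,0]'; python3 - <<'E'
from h import *
im=env.read_camera('side')
cv2.imwrite('pics/s15.png',cv2.resize(im[150:300,220:420],None,fx=4,fy=4,interpolation=cv2.INTER_CUBIC))
E
```

```text
time: 18.65
ee_pos: [543.3, 47.9, 94.7]
wrist_force: [0.1, -5.8, 2.1]
gripper_width: -0.001
time: 19.07
ee_pos: [543.6, 56.0, 94.7]
ee_rot: [-1.32, 1.568, -1.364]
wrist_force: [-0.9, -6.4, 3.2]
gripper_width: 0.005
```

View pics/s15.png

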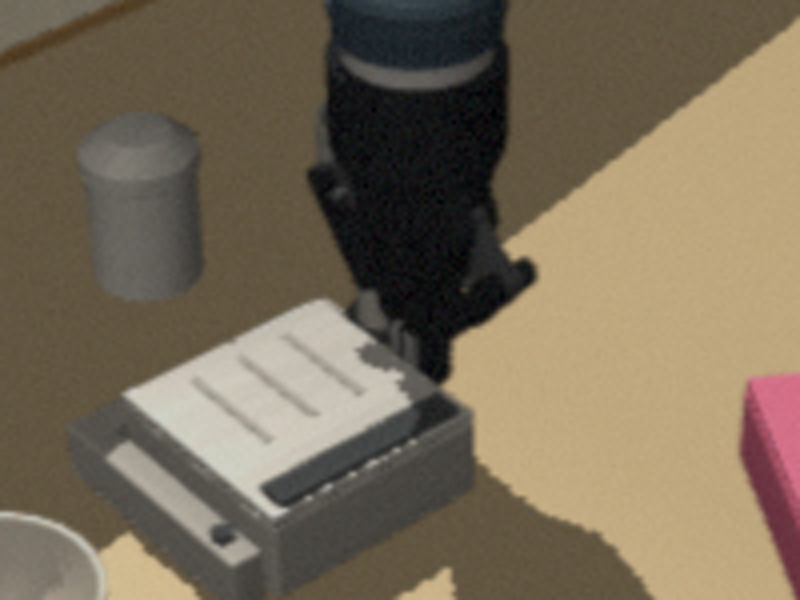

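```bash
python3 -m jog '[-1,0,1,0,0,-1,0,1,0,0,-1,0,1,0,0,-1,0,1,0,0,-1,0,0,0,0]'|grep -v rot;
```

```text
time: 19.53
ee_pos: [543.9, 58.8, 94.8]
wrist_force: [-0.3, -8.8, 2.6]
gripper_width: 0.0
```

```bash
python3 -m jog '[-1,0,1,0,0,-1,0,1,0,0,-1,0,0.5,0,0,-1,0,0.5,0,0,-1,0,0,0,0]'|grep -v rot;
```

```text
time: 19.95
ee_pos: [544.2, 59.4, 94.8]
wrist_force: [0.2, -17.3, 4.6]
gripper_width: -0.0
```

The force rose to 17 N with no further motion, so the tin is on the stop. I retreat and look.

```bash
python3 -m jog '[-1,0,-5,0,0,-1,0,-15,0,0,-1,-10,-15,0,0,-1,-40,0,0,0,-1,-40,0,0,0]'|grep -v rot; python3 -m jog '[-1,-20,0,-35,0,-1,0,-20,-35,0,-1,0,-20,-35,0,-1,0,-20,0,0,-1,0,0,0,0]'|grep -v rot; python3 - <<'E'
from h import *
plan((462,120,200),-2.5)
im=env.read_camera('top')
cv2.imwrite('pics/t16.png',cv2.resize(im[180:300,200:360],None,fx=5,fy=5,interpolation=cv2.INTER_CUBIC))
im=env.read_camera('side')
cv2.imwrite('pics/s16.png',cv2.resize(im[200:320,210:370],None,fx=5,fy=5,interpolation=cv2.INTER_CUBIC))
E
```

```text
time: 20.37
ee_pos: [539.7, 29.0, 183.1]
wrist_force: [0.7, -0.8, -0.4]
gripper_width: -0.001
time: 20.78
ee_pos: [431.4, -27.3, 203.8]
wrist_force: [0.8, -0.5, -0.6]
gripper_width: 0.001
t 20.78 p [431.4 -27.3 203.8] F [ 0.8 -0.5 -0.6] zhead -2.6 g 0.0 q6 1.41 down [-0.003  0.001 -1.   ]
tool shift [  3.8 148.6  23.8]
spin -0.10942273895004462
```

View pics/t16.png

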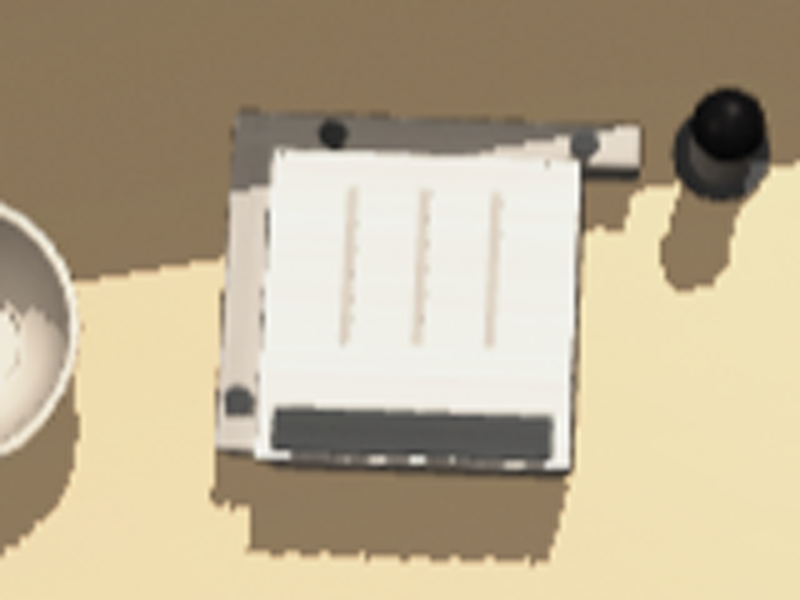

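View pics/s16.png

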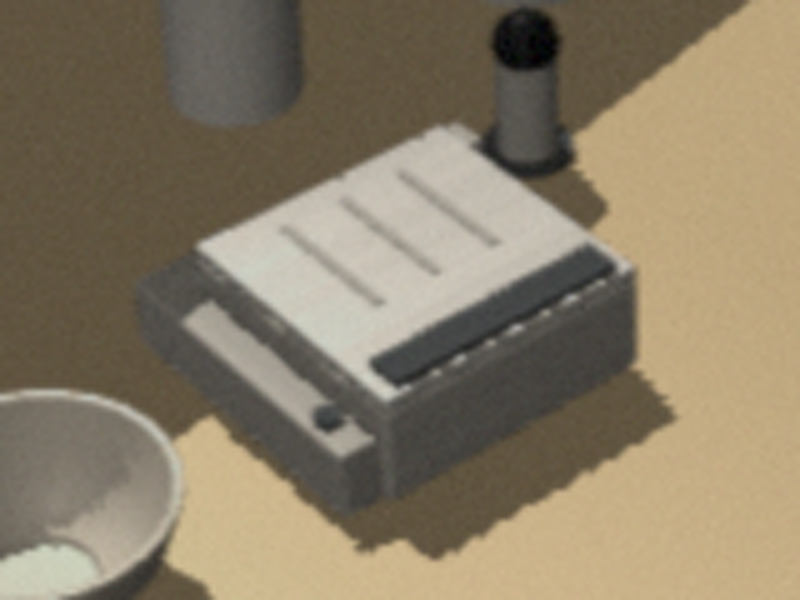

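```bash
python3 - <<'E'
from h import *
o=(200,180)
L=[P(q,o,45,5) for q in((274,150),(580,160),(571,471),(257,459))]
c=np.mean(L,0);v=L[0]+L[1]-L[2]-L[3];w=L[0]+L[3]-L[1]-L[2];print([l.round(1) for l in L],c,np.degrees(np.arctan2(v[1],v[0])),np.degrees(np.arctan2(-w[0],w[1])))
E
```

```text
[array([610.2, 175. ]), array([604.7,  68.1]), array([496.1,  73. ]), array([502.3, 180.5])] [553.35384529 124.13588833] -2.753474648512058 -3.1360091294363106
```

The tin centre measures (553.4,124.1), against a predicted home of (552.7,124.3), with yaw about -2.8 degrees. As a last seating step I press gently on the lip side, toward the rail.

```bash
python3 -m jog '[-1,0,38,5,0,-1,0,38,5,0,-1,0,38,5,0,-1,0,34,5,0,-1,30,0,4,0]'|grep -v rot; python3 -m jog '[-1,35,0,0,0,-1,25,0,0,0,-1,15,0,0,0,-1,4,0,3,0,-1,0,0,3,0]'|grep -v rot;  python3 -m jog '[-1,0,0,3,0,-1,0,0,3,0,-1,0,0,2,0,-1,0,0,2,0,-1,0,0,1,0]'|grep -v rot
```

```text
time: 21.3
ee_pos: [470.1, 127.5, 178.9]
wrist_force: [1.5, -0.2, 0.0]
gripper_width: -0.005
time: 21.72
ee_pos: [470.4, 121.1, 94.2]
wrist_force: [0.4, 0.7, -0.5]
gripper_width: -0.002
time: 22.13
ee_pos: [482.6, 119.9, 96.1]
wrist_force: [0.1, -0.0, 0.3]
gripper_width: -0.0
```

```bash
python3 -m jog '[-1,0,0,1,0,-1,0,0,1,0,-1,0,0,1,0,-1,0,0,0.5,0,-1,0,0,0,0]'|grep -v rot
```

```text
time: 22.55
ee_pos: [483.0, 119.7, 94.8]
wrist_force: [-6.7, 0.9, 5.3]
gripper_width: -0.002
```

```bash
python3 -m jog '[-1,0,0,1,0,-1,0,0,1,0,-1,0,0,1,0,-1,0,0,0,0,-1,0,0,0,0]'|grep -v rot
```

```text
time: 22.97
ee_pos: [483.5, 119.6, 94.3]
wrist_force: [-12.3, 1.1, 9.8]
gripper_width: -0.003
```

The tin is firm against the rail: 12 N and no motion. I retreat clear and take a last look.

```bash
python3 -m jog '[-1,0,0,-6,0,-1,0,0,-15,0,-1,-10,0,-15,0,-1,-40,0,0,0,-1,-40,0,0,0]'|grep -v rot; python3 -m jog '[-1,-20,-36,0,0,-1,0,-36,0,0,-1,0,-36,0,0,-1,0,-36,0,0,-1,0,-20,0,0]'|grep -v rot; python3 -m jog '[-1,0,0,0,0,-1,0,0,0,0,-1,0,0,0,0,-1,0,0,0,0,-1,0,0,0,0]'|grep -v rot; python3 - <<'E'
from h import *
im=env.read_camera('top')
cv2.imwrite('pics/t17.png',cv2.resize(im[180:300,200:360],None,fx=5,fy=5,interpolation=cv2.INTER_CUBIC))
cv2.imwrite('pics/t17f.png',im)
E
```

```text
time: 23.38
ee_pos: [449.1, 120.7, 184.2]
wrist_force: [2.1, -0.9, 0.4]
gripper_width: 0.0
time: 23.8
ee_pos: [446.0, -46.0, 206.1]
wrist_force: [0.3, -0.4, 0.1]
gripper_width: -0.001
time: 24.22
ee_pos: [445.5, -41.8, 205.3]
wrist_force: [-0.1, -0.1, 0.8]
gripper_width: 0.004
```

View pics/t17.png

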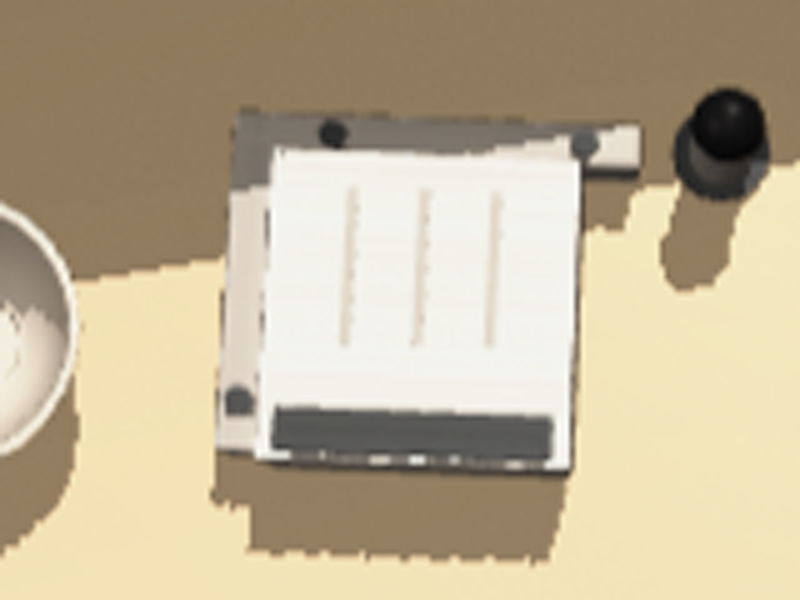

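View pics/t17f.png

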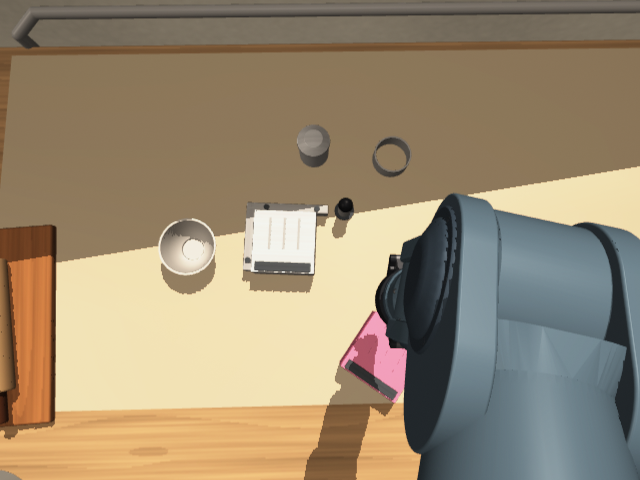

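The tin sits square in the corner, and the shaker, cutter, bowl and pink tin are at their starting pixels. I hand the job in.

```bash
python3 -c "
from cell import env
print(env.finish_job())"
```

```text
the job is handed in; nothing more can be done
None
```

The tin is home in the fence corner, turned a quarter clockwise with its lip on the robot's side, and I handed the job in at about 24 s.

- **What I did:** I first nudged the tin about 26 mm away from the robot, because the post stood opposite only the very corner of its left face. I then slid it onto the post, pushed its near end round the post until it lay against the rail, and slid it along the rail to the end stop. Last, I pressed lightly on the lip side to seat it.
- **Last checks:** Just before that final press, the tin centre measured (553.4, 124.1), against a predicted home of (552.7, 124.3). That is within the roughly 2 mm the cameras can resolve. Its yaw was about -2.8 degrees, with the fence at -2.5. The last picture shows no change after the press.
- **Forces:** Both contacts were firm with almost no further motion, at 17 N on the stop and 12 N on the rail. The highest force I saw was 29 N along the push, with 24 N upward (about 38 N together), when the swing closed on the rail. I backed off at once. I never confirmed where the upward force came from; it may have been the gripper's linkage brushing the lid.
- **Disagreements:** The side camera read about 3-4 mm nearer than the top one. I allowed for that.
- **Bystanders:** The shaker, cutter and bowl are at their starting pixels. The arm partly hid the pink tin in the last picture, but the part in view had not moved.

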